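# Transfer the chalk row in reverse order

### The arm

A 6-joint arm with a two-finger parallel gripper is mounted at the origin on the work surface. World frame = base frame: x ahead of the robot, y to its left, z up, the work surface at z = 0. Lengths are in m, angles in rad, forces in N, time in s.
With the tool pointing down it reaches from about 0.375 to 0.975 m from the base axis. Payload 3.8 kg.
Tool frame: the origin (TCP) lies between the finger pads; the fingertips stand 8 mm ahead of it and the grasp point (between the pads) lies 11 mm behind it; z points along the fingers, y is the line along which they close (so a half turn about z gives the same grasp; the last joint's range is limited). The gripper opens to 85 mm and grips with 20 to 120 N. Pads are 22 mm wide; open, the fingers measure 114 mm over their backs; the gripper's body (76 mm by 85 mm) begins 54 mm behind the grasp point. The pads swing forward as they close: fully open they stand 13 mm farther back than shut.
Start: joints at [-1.164, 0.264, 1.604, -0, 1.274, -0.037], TCP at [0.29, -0.61, 0.218] pointing down, gripper open.
Joint ranges: [-2.63, 2.63], [-0.94, 2.18], [0.31, 2.57], [-1.31, 4.45], [0, 2.66], [-2.55, 2.55]. Speed limits (rad/s): [2.57, 2.57, 3.14, 3.14, 3.14, 3.14].

### API

Orientations are given as a unit quaternion [x, y, z, w].
In Python, from workcell import ctrl gives the robot as it stands. The module is installed in compiled form; this text tells all that it offers.
- The arm moves only by the tool send_rows, never from a script. Its argument "rows" is a list of rows, each an object of numbers: "wx", "wy", "wz": the turn, a rotation vector about the tool's x, y, z in degrees; "tx", "ty", "tz": the shift along the tool's x, y, z in m; "jaw": the finger opening in m, from 0 to 0.0854. In form: [{"wx": .., "wy": .., "wz": .., "tx": .., "ty": .., "tz": .., "jaw": ..}, ...]. A call has 1 to 20 rows; each row shifts and turns the commanded pose from where the row before left it, along the tool's axes as they then stand; what a row does not reach is not made up. A row lasts 1/10 s, in which the tool goes at most 50 mm and 8.59 degrees, less where a joint would pass 70% of its speed; a pose out of reach is approached as far as the arm can. A call with a gripper value outside its range is refused whole. The fingers move at their own pace and stop on an object; the grip force is fixed at half the most. Time passes only in rows, so rows that do not move let the fingers close. It gives the time, the measured TCP pose, the force, the opening and the grip force at its end, in the units of the state.
- ctrl.observe(): the state, without advancing time (a new reading comes with each control period).
- ctrl.snapshot(name): name is "side" or "top" or "wrist"; returns the picture (400x640x3 uint8, red, green, blue); there is no depth.
- ctrl.calibration(name): a dict with "vfov" (degrees; the focal length in pixels is half the picture's height over the tangent of half this angle, whatever the lens; pixels are square), "cx", "cy" (the principal point, pixels), "k1" (the pictures are not rectified: a ray, as slopes to the right and down, at radius r is drawn at 1 + k1 r^2 times it, then the intrinsics apply), "world_from_camera" (4x4, takes a point from camera to world coordinates). Camera axes: x right, y up, looking along -z (the intrinsics and any distortion apply to the point x, -y, -z); pixel columns grow to the right and rows downward; lengths in m; the calibration is good to about 2 mm. A picture is of the moment at which its call begins: read the wrist's pose just before it. calibration takes no time and is no camera call; for the wrist camera it gives the pose at the moment of the call.
- ctrl.sign_off(): hands the job in; it is judged then, once.
Trained networks look in the newest picture that a camera, given by its name, has taken for a name from the list of things; names that differ only in an ending like _2 or _b are one class to them, and where a whole thing is asked for, a point or a joint stands for the part that bears it (a point fixed in the world has none). Each returns a list of dicts, best first, with "confidence" (0 to 1); they miss things now and then, are a little off and sometimes report something else, mostly with a low value. They report only what shows in the picture. A call takes as long as a camera call. They do not tell look-alikes from the thing itself.
- ctrl.find_in(camera, label): "point" ([column, row] in pixels, amid what is visible of it).
- ctrl.trace(camera, label): "region" (400x640 bool, what is visible of it) and "point" ([column, row] in pixels, amid what is visible of it).
The state is a dict: "clock": time; "joint_positions": joint angles; "qd": joint speeds; "effort": joint torques, N m; "tcp_pos": TCP position; "tool_rot": TCP orientation; "wrist_force": force on the tool from outside, world axes, zero at the start; "wrist_torque": the same for the moment, N m; "opening": opening from 0.0 (shut) to 1.0 (fully open); "grip_force": force on a finger pad.
Only numpy, scipy, OpenCV 4.12 (cv2) and the standard library are available. Lean on these libraries where they do the work, as an engineer would, in place of code of your own. Each camera call takes 0.05 s, during which the arm holds its last target. There are 200 camera calls.

### The job

The wooden rack will be turned round to face the children, so move the four chalk sticks from the yellow holder into it in reverse order: the stick at the left end of the holder goes into the right-end pocket of the rack, the second from the left into the second from the right, and so on (left and right as seen from the robot). Stand each stick upright on the floor of its own pocket, setting it down rather than dropping it, and let go of it.

Things in the scene. Friction and masses are not known exactly. Their poses are not given: they have to be found in the camera images.
- holder: Yellow plastic chalk holder, fixed, where the sticks start: an open box 54 mm (x) by 245 mm (y), 30 mm high, walls and floor 5 mm, with four pockets in a row, pocket centres at y = +90, +30, -30, -90 mm, x = 0 in its frame, plus a ledge 10 mm high and 32 mm deep along its -x (robot) side. Origin: centre of the box underside; z up; the row runs along y (its yaw stays within 0.25 rad of the world axes).
- rack: Light wooden rack with a dark stud at each end, fixed, empty: open box 60 mm (x) by 245 mm (y), 36 mm high, walls and floor 5 mm, four pockets, each 50 mm (x) by 55 mm (y) inside, centres at y = +90, +30, -30, -90 mm, x = 0 in its frame. Origin: centre of the underside; z up; the row runs along y (yaw within 0.25 rad). Left or right of the holder. Bystanders: a 24 mm high eraser between holder and rack; others, up to 180 mm high, stand beyond.
- chalk_white: White pavement chalk stick, round, 28 mm diameter, 100 mm tall, the top 6 mm bevelled to 22 mm, about 75 g, standing upright and loose in a pocket of the yellow holder, its top about 105 mm above the table. Origin: centre of its lower end; z along the stick, up.
- chalk_pink: Pink pavement chalk stick, round, 28 mm diameter, 100 mm tall, the top 6 mm bevelled to 22 mm, about 75 g, standing upright and loose in a pocket of the yellow holder, its top about 105 mm above the table. Origin: centre of its lower end; z along the stick, up.
- chalk_green: Green pavement chalk stick, round, 28 mm diameter, 100 mm tall, the top 6 mm bevelled to 22 mm, about 75 g, standing upright and loose in a pocket of the yellow holder, its top about 105 mm above the table. Origin: centre of its lower end; z along the stick, up.
- chalk_violet: Violet pavement chalk stick, round, 28 mm diameter, 100 mm tall, the top 6 mm bevelled to 22 mm, about 75 g, standing upright and loose in a pocket of the yellow holder, its top about 105 mm above the table. Origin: centre of its lower end; z along the stick, up.
- dot_white: White flat disc, 22 mm diameter, 3 mm thick, fixed on the ledge of the yellow holder in front of the pocket where the white stick starts (43 mm towards -x from the pocket centre); it stays there, so it still shows the old order later. Origin: centre of its underside.
- dot_pink: Pink flat disc, 22 mm diameter, 3 mm thick, fixed on the ledge of the yellow holder in front of the pocket where the pink stick starts (43 mm towards -x from the pocket centre); it stays there, so it still shows the old order later. Origin: centre of its underside.
- dot_green: Green flat disc, 22 mm diameter, 3 mm thick, fixed on the ledge of the yellow holder in front of the pocket where the green stick starts (43 mm towards -x from the pocket centre); it stays there, so it still shows the old order later. Origin: centre of its underside.
- dot_violet: Violet flat disc, 22 mm diameter, 3 mm thick, fixed on the ledge of the yellow holder in front of the pocket where the violet stick starts (43 mm towards -x from the pocket centre); it stays there, so it still shows the old order later. Origin: centre of its underside.
Things that resemble listed ones, but are neither listed nor needed, are in the scene too. Several things have the shape of the chalk_violet; the one meant has the colours described above.

How it is judged:
At the end, for the whole second after the job is handed in: Each stick stands in the rack pocket mirroring its first holder pocket (holder y = +90, +30, -30, -90 mm to rack y = -90, -30, +30, +90 mm), within 20 mm of the pocket centre in x and y, foot under 15 mm above the rack underside, tilt under 0.15 rad, at rest, released (((y of dot_white in the frame of holder between 0.07 and 0.11 m and y of chalk_white in the frame of rack between -0.11 and -0.07 m) or (y of dot_white in the frame of holder between 0.01 and 0.05 m and y of chalk_white in the frame of rack between -0.05 and -0.01 m) or (y of dot_white in the frame of holder between -0.05 and -0.01 m and y of chalk_white in the frame of rack between 0.01 and 0.05 m) or (y of dot_white in the frame of holder between -0.11 and -0.07 m and y of chalk_white in the frame of rack between 0.07 and 0.11 m)) and x of chalk_white in the frame of rack between -0.02 and 0.02 m and z of each of chalk_white, chalk_pink, chalk_green, chalk_violet in the frame of rack below 0.015 m and angle between each of chalk_white, chalk_pink, chalk_green, chalk_violet's own z axis and vertical below 0.15 rad and linear speed of each of chalk_white, chalk_pink, chalk_green, chalk_violet below 0.02 m/s and angular speed of each of chalk_white, chalk_pink, chalk_green, chalk_violet below 0.2 rad/s and contact force between the fingers and chalk_white below 0.1 N and ((y of dot_pink in the frame of holder between 0.07 and 0.11 m and y of chalk_pink in the frame of rack between -0.11 and -0.07 m) or (y of dot_pink in the frame of holder between 0.01 and 0.05 m and y of chalk_pink in the frame of rack between -0.05 and -0.01 m) or (y of dot_pink in the frame of holder between -0.05 and -0.01 m and y of chalk_pink in the frame of rack between 0.01 and 0.05 m) or (y of dot_pink in the frame of holder between -0.11 and -0.07 m and y of chalk_pink in the frame of rack between 0.07 and 0.11 m)) and x of chalk_pink in the frame of rack between -0.02 and 0.02 m and contact force between the fingers and chalk_pink below 0.1 N and ((y of dot_green in the frame of holder between 0.07 and 0.11 m and y of chalk_green in the frame of rack between -0.11 and -0.07 m) or (y of dot_green in the frame of holder between 0.01 and 0.05 m and y of chalk_green in the frame of rack between -0.05 and -0.01 m) or (y of dot_green in the frame of holder between -0.05 and -0.01 m and y of chalk_green in the frame of rack between 0.01 and 0.05 m) or (y of dot_green in the frame of holder between -0.11 and -0.07 m and y of chalk_green in the frame of rack between 0.07 and 0.11 m)) and x of chalk_green in the frame of rack between -0.02 and 0.02 m and contact force between the fingers and chalk_green below 0.1 N and ((y of dot_violet in the frame of holder between 0.07 and 0.11 m and y of chalk_violet in the frame of rack between -0.11 and -0.07 m) or (y of dot_violet in the frame of holder between 0.01 and 0.05 m and y of chalk_violet in the frame of rack between -0.05 and -0.01 m) or (y of dot_violet in the frame of holder between -0.05 and -0.01 m and y of chalk_violet in the frame of rack between 0.01 and 0.05 m) or (y of dot_violet in the frame of holder between -0.11 and -0.07 m and y of chalk_violet in the frame of rack between 0.07 and 0.11 m)) and x of chalk_violet in the frame of rack between -0.02 and 0.02 m and contact force between the fingers and chalk_violet below 0.1 N); the robot touches nothing.
It fails at once if a stick is dropped (falls free of the fingers at over 0.8 m/s, a fall of some 30 mm) ((linear speed of chalk_white above 0.8 m/s and contact force between the fingers and chalk_white below 0.05 N) or (linear speed of chalk_pink above 0.8 m/s and contact force between the fingers and chalk_pink below 0.05 N) or (linear speed of chalk_green above 0.8 m/s and contact force between the fingers and chalk_green below 0.05 N) or (linear speed of chalk_violet above 0.8 m/s and contact force between the fingers and chalk_violet below 0.05 N)).
It also fails if it takes over 104 s, if anything falls off the work surface, if the arm or the gripper's body presses on something with over 40 N, if the wrist force passes 120 N, or if a joint passes its speed limit or range.

## Working session

There is one attempt and no reset: what is moved stays moved. The work goes in short steps, Python scripts to look and compute and a tool call to move; the robot and the scene stay as the last step left them, time stands still between calls to the robot, and variables do not carry over. Pictures are saved under pics/ and viewed, at most 14 in all, crops included, and the job is handed in when it is done.

Besides the shell and the picture viewer there is one more tool, called after "Request:" as name(argument=value, ...), one argument or row to a line, values as JSON. send_rows: Moves the arm, as the interface text tells. Its arguments: {"type":"object","properties":{"rows":{"type":"array"}},"required":["rows"]}

```bash
mkdir -p pics
cat > h.py <<'E'
import numpy as np, cv2
from workcell import ctrl
def K(n):
    c=ctrl.calibration(n); f=200/np.tan(np.radians(c['vfov'])/2); return c,f
def ray(n,p):
    c,f=K(n); d=np.array([(p[0]-c['cx'])/f,(p[1]-c['cy'])/f]); u=d.copy()
    for _ in range(30): u=d/(1+c['k1']*(u@u))
    T=np.array(c['world_from_camera']); return T[:3,3],T[:3,:3]@np.array([u[0],-u[1],-1])
def atz(n,p,z):
    o,d=ray(n,p); return o+d*(z-o[2])/d[2]
def proj(n,X):
    c,f=K(n); T=np.array(c['world_from_camera']); q=T[:3,:3].T@(np.array(X)-T[:3,3]); u=np.array([q[0],-q[1]])/-q[2]
    u=u*(1+c['k1']*(u@u)); return u*f+[c['cx'],c['cy']]
def snap(n,name):
    im=ctrl.snapshot(n); cv2.imwrite('pics/'+name+'.png',im[:,:,::-1]); return im
E
python3 - <<'E'
from h import *
s=ctrl.observe(); print(s['clock'],s['tcp_pos'],s['tool_rot'],s['opening'],s['wrist_force'])
for n in ('top','side'):
    snap(n,n+'0'); print(n,ctrl.calibration(n)['world_from_camera'])
    for l in ['holder','rack','chalk_white','chalk_pink','chalk_green','chalk_violet','dot_white','dot_pink','dot_green','dot_violet']:
        z={'h':.03,'r':.036,'c':.105,'d':.013}[l[0]] if n=='top' else {'h':.015,'r':.018,'c':.07,'d':.013}[l[0]]
        for r in ctrl.find_in(n,l)[:3]: print(n,l,np.round(r['point']),round(r['confidence'],2),np.round(atz(n,r['point'],z)[:2],3))
E
```

```text
0.0 [ 0.28952075 -0.60891733  0.2169502 ] [ 9.75481387e-01  2.20079111e-01 -2.02311151e-04 -1.09911245e-03] 0.998917330835508 [-0.44545749  0.82103568 -1.16632724]
top [[-0.00763564  0.99857633 -0.05279214  0.49783344]
 [-0.99987611 -0.00835096 -0.01334252  0.00301584]
 [-0.01376439  0.05268372  0.99851638  0.85807087]
 [ 0.          0.          0.          1.        ]]
top holder [410. 197.] 0.34 [ 0.535 -0.18 ]
top rack [228. 180.] 0.7 [0.575 0.198]
top chalk_white [446. 194.] 0.63 [ 0.538 -0.231]
top chalk_pink [411. 196.] 0.61 [ 0.535 -0.165]
top chalk_green [475. 192.] 0.91 [ 0.541 -0.287]
top chalk_green [390. 198.] 0.54 [ 0.531 -0.125]
top chalk_green [412. 199.] 0.16 [ 0.529 -0.167]
top chalk_violet [364. 158.] 0.7 [ 0.607 -0.078]
top chalk_violet [418. 142.] 0.63 [ 0.638 -0.18 ]
top chalk_violet [385. 197.] 0.62 [ 0.533 -0.116]
top dot_pink [408. 215.] 0.42 [ 0.498 -0.178]
top dot_green [464. 212.] 0.59 [ 0.504 -0.297]
top dot_green [377. 220.] 0.37 [ 0.488 -0.112]
top dot_green [408. 195.] 0.25 [ 0.54  -0.179]
side [[-0.98876734  0.11166466 -0.09934859  0.45174568]
 [-0.14923891 -0.70123607  0.69713394  0.58405079]
 [ 0.00817841  0.70412995  0.71002404  0.65272853]
 [ 0.          0.          0.          1.        ]]
side holder [337. 164.] 0.87 [ 0.508 -0.163]
side rack [280. 283.] 0.56 [0.578 0.216]
side chalk_white [331. 126.] 0.76 [ 0.537 -0.262]
side chalk_pink [329. 138.] 0.6 [ 0.535 -0.201]
side chalk_violet [292. 170.] 0.84 [ 0.608 -0.059]
side chalk_violet [288. 140.] 0.72 [ 0.641 -0.176]
side chalk_violet [324. 162.] 0.57 [ 0.534 -0.103]
side dot_white [332. 125.] 0.42 [ 0.544 -0.35 ]
```

View pics/top0.png

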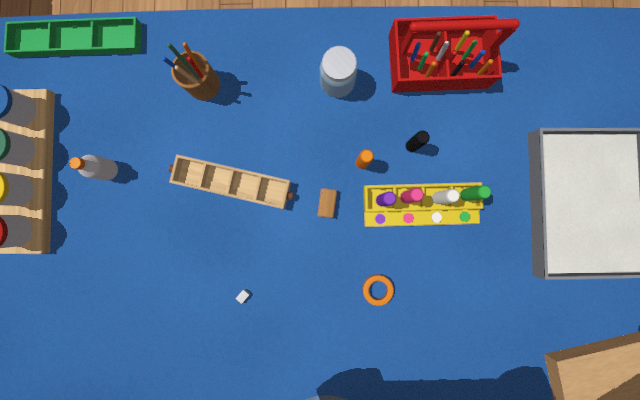

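View pics/side0.png

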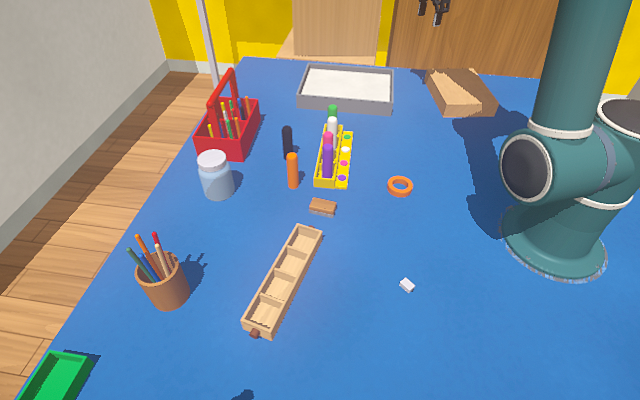

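The top view shows, left to right as seen from the robot (+y is image left): violet (386,198), pink (411,196), white (450,196) and green (480,192). The dots at about (380,219), (408,218), (437,217) and (465,216) agree. The empty rack runs from (170,170) to (293,193). Orange (364,158) and black (418,142) sticks are bystanders.

I'll refine with overlays on enlarged crops.

```bash
cat >> h.py <<'E'
def frame(P,yaw,X):
    c,s=np.cos(yaw),np.sin(yaw); X=np.asarray(X,float)
    return np.array([P[0]+c*X[0]-s*X[1],P[1]+s*X[0]+c*X[1],X[2]])
def box(im,n,P,yaw,x0,x1,y0,y1,z,k,o,col):
    q=[(proj(n,frame(P,yaw,X))+.5-o)*k for X in [(x0,y0,z),(x0,y1,z),(x1,y1,z),(x1,y0,z)]]
    cv2.polylines(im,[np.int32(np.round(q))],True,col,1)
def disc(im,n,c,r,z,k,o,col):
    q=[(proj(n,[c[0]+r*np.cos(a),c[1]+r*np.sin(a),z])+.5-o)*k for a in np.linspace(0,6.28,24)]
    cv2.polylines(im,[np.int32(np.round(q))],True,col,1)
E
python3 - <<'E'
from h import *
im=cv2.imread('pics/top0.png')
# holder from dots
d=np.array([atz('top',p,.013)[:2] for p in [(380,219),(408,218),(437,217),(465,216)]]); print(d)
v=d[0]-d[3]; yaw=np.arctan2(-v[0],v[1]); R=np.array([[np.cos(yaw),-np.sin(yaw)],[np.sin(yaw),np.cos(yaw)]])
H=d.mean(0)+R@[.043,0]; print('holder',H,yaw,np.linalg.norm(v))
# rack: wood blob
hsv=cv2.cvtColor(im,cv2.COLOR_BGR2HSV); m=((hsv[:,:,0]<28)&(hsv[:,:,2]>60)).astype(np.uint8)
sub=np.zeros_like(m); sub[145:215,160:305]=m[145:215,160:305]
n,l,s,c=cv2.connectedComponentsWithStats(sub); i=1+s[1:,4].argmax(); r=cv2.minAreaRect(cv2.findContours((l==i).astype(np.uint8),0,2)[0][0])
q=np.array([atz('top',p,.036)[:2] for p in cv2.boxPoints(r)]); print('rect',r,np.round(q,3))
C=q.mean(0); e=sorted([q[(j+1)%4]-q[j] for j in range(4)],key=np.linalg.norm)[-1]; e=e*np.sign(e[1]); ry=np.arctan2(-e[0],e[1]); print('rack',C,ry,np.linalg.norm(e))
k=6
o=np.array([355,170]); a=cv2.resize(im[170:235,355:495],None,fx=k,fy=k,interpolation=2)[:,:800]
box(a,'top',H,yaw,-.027,.027,-.1225,.1225,.03,k,o,(0,0,255))
a2=a.copy()
for yy in (.09,.03,-.03,-.09):
    disc(a,'top',frame(H,yaw,(0,yy,0)),.011,.105,k,o,(0,0,0)); disc(a,'top',frame(H,yaw,(-.043,yy,0)),.011,.013,k,o,(0,0,255))
o=np.array([165,150]); b=cv2.resize(im[150:212,165:298],None,fx=k,fy=k,interpolation=2)
box(b,'top',C,ry,-.03,.03,-.1225,.1225,.036,k,o,(0,0,255))
for yy in (.09,.03,-.03,-.09): box(b,'top',C,ry,-.025,.025,yy-.0275,yy+.0275,.036,k,o,(255,0,0))
w=798; cv2.imwrite('pics/ov.png',np.vstack([a[:,:w],b[:,:w]])[:600] if a.shape[0]+b.shape[0]<=600 else cv2.resize(np.vstack([a[:,:w],b[:,:w]]),(628,600)))
E
```

```text
[[ 0.49051483 -0.11860387]
 [ 0.49212537 -0.17795532]
 [ 0.49369742 -0.23957001]
 [ 0.49527005 -0.29928093]]
holder [ 0.53588703 -0.20772121] 0.026312800115998965 0.18073962304310842
rect ((230.5084228515625, 181.46348571777344), (125.92132568359375, 28.856971740722656), 12.994616508483887) [[0.573 0.33 ]
 [0.632 0.317]
 [0.57  0.059]
 [0.511 0.073]]
rack [0.57132276 0.19506061] -0.23630097429622957 0.2655753002181947
```

View pics/ov.png

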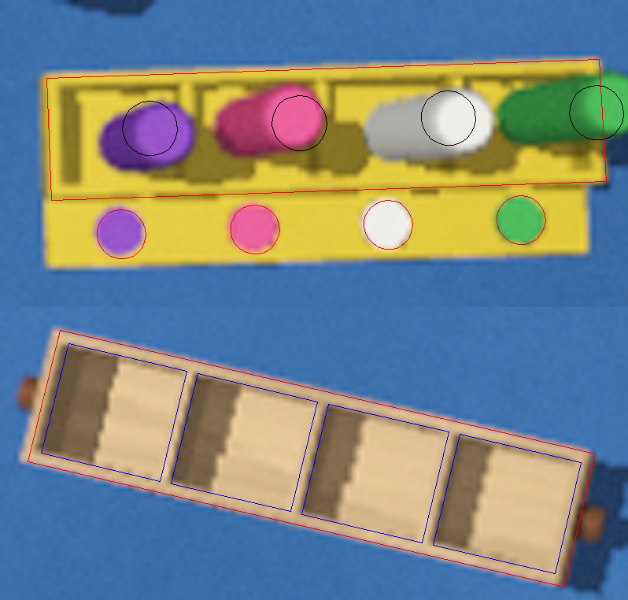

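The overlay shows both boxes fit to about 2 mm. The rack is at (0.571, 0.195) with yaw −0.236, and the holder is at (0.536, −0.208) with yaw 0.026. The tops sit a few mm off the pocket centres: violet ≈ (0.531, −0.124), pink (0.537, −0.177), white (0.536, −0.244), green (0.540, −0.301).

First I'll turn the tool so its y lies along world x, then hover over violet.

Request:
send_rows(
  rows=[
    {"wz":-8.07,"jaw":0.055},
    {"wz":-8.07,"jaw":0.055},
    {"wz":-8.07,"jaw":0.055},
    {"wz":-8.07,"jaw":0.055},
    {"wz":-8.07,"jaw":0.055},
    {"wz":-8.07,"jaw":0.055},
    {"wz":-8.07,"jaw":0.055},
    {"wz":-8.07,"jaw":0.055},
  ],
)

```text
validation failed for argument at $.ro...
```

Request:
send_rows(
  rows=[
    {"tx":0.0404,"ty":0.0201,"jaw":0.055},
    {"tx":0.0404,"ty":0.0201,"jaw":0.055},
    {"tx":0.0404,"ty":0.0201,"jaw":0.055},
    {"tx":0.0404,"ty":0.0201,"jaw":0.055},
    {"tx":0.0404,"ty":0.0201,"jaw":0.055},
    {"tx":0.0404,"ty":0.0201,"jaw":0.055},
    {"tx":0.0404,"ty":0.0201,"jaw":0.055},
    {"tx":0.0404,"ty":0.0201,"jaw":0.055},
    {"tx":0.0404,"ty":0.0201,"jaw":0.055},
    {"tx":0.0404,"ty":0.0201,"jaw":0.055},
    {"tx":0.0404,"ty":0.0201,"jaw":0.055},
    {"tx":0.0404,"ty":0.0201,"jaw":0.055},
    {"jaw":0.055},
    {"jaw":0.055},
  ],
)

```text
validation failed for argument at $.ro...
```

Run:
```python
from h import *
s=ctrl.observe(); print(s['tcp_pos'],s['tool_rot'],s['joint_positions'],s['opening'])
im=snap('wrist','w1')
a=cv2.imread('pics/w1.png')
for c in [(.531,-.124),(.537,-.177),(.536,-.244),(.540,-.301)]:
    disc(a,'wrist',c,.011,.105,1,np.zeros(2),(0,0,0)); disc(a,'wrist',c,.014,.035,1,np.zeros(2),(0,0,255))
cv2.imwrite('pics/w1.png',a)
```

```text
[ 0.28981199 -0.60961779  0.21830225] [9.75482510e-01 2.20076971e-01 2.31969467e-07 1.46947195e-05] [-1.16391671e+00  2.63872307e-01  1.60399288e+00 -5.17644371e-06
  1.27369849e+00 -3.69056229e-02] 0.9991605122308536
```

View pics/w1.png

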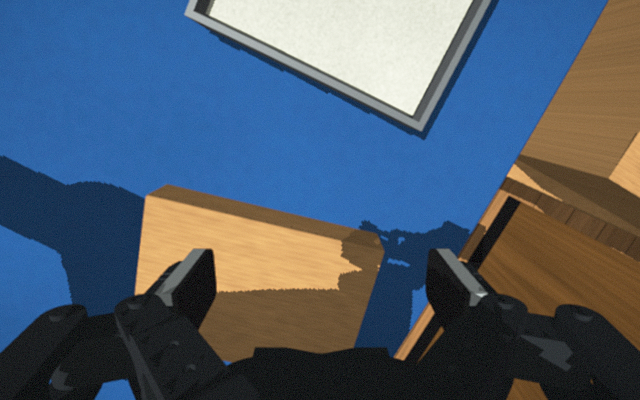

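The rows were refused because all the fields must be present, so nothing has moved. The wrist view shows only the crate and the tray at the start pose.

Request:
send_rows(
  rows=[
    {"wx":0,"wy":0,"wz":-8.07,"tx":0,"ty":0,"tz":0,"jaw":0.055},
    {"wx":0,"wy":0,"wz":-8.07,"tx":0,"ty":0,"tz":0,"jaw":0.055},
    {"wx":0,"wy":0,"wz":-8.07,"tx":0,"ty":0,"tz":0,"jaw":0.055},
    {"wx":0,"wy":0,"wz":-8.07,"tx":0,"ty":0,"tz":0,"jaw":0.055},
    {"wx":0,"wy":0,"wz":-8.07,"tx":0,"ty":0,"tz":0,"jaw":0.055},
    {"wx":0,"wy":0,"wz":-8.07,"tx":0,"ty":0,"tz":0,"jaw":0.055},
    {"wx":0,"wy":0,"wz":-8.07,"tx":0,"ty":0,"tz":0,"jaw":0.055},
    {"wx":0,"wy":0,"wz":-8.07,"tx":0,"ty":0,"tz":0,"jaw":0.055},
  ],
)

```text
clock: 1.95
tcp_pos: [0.2898, -0.6096, 0.2183]
tool_rot: [0.705, 0.709, 0.0, -0.0]
wrist_force: [-0.6, -0.1, -0.2]
opening: 0.647
grip_force: 0.0
```

Request:
send_rows(
  rows=[
    {"wx":0,"wy":0,"wz":0,"tx":0.0404,"ty":0.0201,"tz":0,"jaw":0.055},
    {"wx":0,"wy":0,"wz":0,"tx":0.0404,"ty":0.0201,"tz":0,"jaw":0.055},
    {"wx":0,"wy":0,"wz":0,"tx":0.0404,"ty":0.0201,"tz":0,"jaw":0.055},
    {"wx":0,"wy":0,"wz":0,"tx":0.0404,"ty":0.0201,"tz":0,"jaw":0.055},
    {"wx":0,"wy":0,"wz":0,"tx":0.0404,"ty":0.0201,"tz":0,"jaw":0.055},
    {"wx":0,"wy":0,"wz":0,"tx":0.0404,"ty":0.0201,"tz":0,"jaw":0.055},
    {"wx":0,"wy":0,"wz":0,"tx":0.0404,"ty":0.0201,"tz":0,"jaw":0.055},
    {"wx":0,"wy":0,"wz":0,"tx":0.0404,"ty":0.0201,"tz":0,"jaw":0.055},
    {"wx":0,"wy":0,"wz":0,"tx":0.0404,"ty":0.0201,"tz":0,"jaw":0.055},
    {"wx":0,"wy":0,"wz":0,"tx":0.0404,"ty":0.0201,"tz":0,"jaw":0.055},
    {"wx":0,"wy":0,"wz":0,"tx":0.0404,"ty":0.0201,"tz":0,"jaw":0.055},
    {"wx":0,"wy":0,"wz":0,"tx":0.0404,"ty":0.0201,"tz":0,"jaw":0.055},
    {"wx":0,"wy":0,"wz":0,"tx":0,"ty":0,"tz":0,"jaw":0.055},
    {"wx":0,"wy":0,"wz":0,"tx":0,"ty":0,"tz":0,"jaw":0.055},
  ],
)

```text
clock: 3.35
tcp_pos: [0.5314, -0.1239, 0.2183]
tool_rot: [0.706, 0.708, -0.0, 0.0]
wrist_force: [-0.1, -0.7, 0.9]
opening: 0.642
grip_force: 0.0
```

Run:
```python
from h import *
s=ctrl.observe(); print(s['clock'],s['tcp_pos'],s['tool_rot'],s['joint_positions'],s['opening'])
snap('wrist','w2')
a=cv2.imread('pics/w2.png')
for c in [(.531,-.124),(.537,-.177),(.536,-.244),(.540,-.301)]:
    disc(a,'wrist',c,.011,.105,1,np.zeros(2),(0,0,0)); disc(a,'wrist',c,.014,.035,1,np.zeros(2),(0,0,255))
cv2.imwrite('pics/w2.png',a)
```

```text
3.35 [ 0.53140415 -0.12391882  0.21832068] [ 7.06133341e-01  7.08078836e-01 -2.31949968e-04  1.15482871e-04] [-2.74403247e-01  1.92894370e-02  1.88129483e+00 -5.47106402e-04
  1.24103313e+00 -2.76977423e-01] 0.6423850980557407
```

View pics/w2.png

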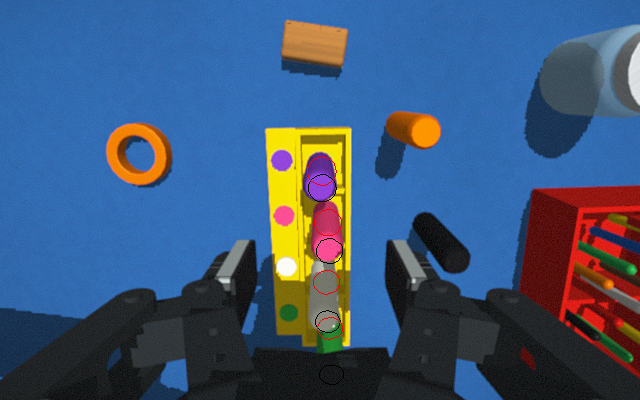

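The overlay on the wrist view matches the stick tops: violet (320,187), pink (329,250), white (327,320). I'll descend and grip.

Request:
send_rows(
  rows=[
    {"wx":0,"wy":0,"wz":0,"tx":0,"ty":0,"tz":0.022,"jaw":0.055},
    {"wx":0,"wy":0,"wz":0,"tx":0,"ty":0,"tz":0.022,"jaw":0.055},
    {"wx":0,"wy":0,"wz":0,"tx":0,"ty":0,"tz":0.022,"jaw":0.055},
    {"wx":0,"wy":0,"wz":0,"tx":0,"ty":0,"tz":0.022,"jaw":0.055},
    {"wx":0,"wy":0,"wz":0,"tx":0,"ty":0,"tz":0.022,"jaw":0.055},
    {"wx":0,"wy":0,"wz":0,"tx":0,"ty":0,"tz":0.022,"jaw":0.055},
    {"wx":0,"wy":0,"wz":0,"tx":0,"ty":0,"tz":0.022,"jaw":0.055},
    {"wx":0,"wy":0,"wz":0,"tx":0,"ty":0,"tz":0,"jaw":0.055},
    {"wx":0,"wy":0,"wz":0,"tx":0,"ty":0,"tz":0,"jaw":0.0},
    {"wx":0,"wy":0,"wz":0,"tx":0,"ty":0,"tz":0,"jaw":0.0},
    {"wx":0,"wy":0,"wz":0,"tx":0,"ty":0,"tz":0,"jaw":0.0},
    {"wx":0,"wy":0,"wz":0,"tx":0,"ty":0,"tz":0,"jaw":0.0},
    {"wx":0,"wy":0,"wz":0,"tx":0,"ty":0,"tz":0,"jaw":0.0},
    {"wx":0,"wy":0,"wz":0,"tx":0,"ty":0,"tz":0,"jaw":0.0},
  ],
)

```text
clock: 4.8
tcp_pos: [0.5324, -0.1253, 0.0659]
tool_rot: [0.707, 0.707, 0.001, 0.001]
wrist_force: [-0.7, -0.7, 6.9]
opening: 0.302
grip_force: 59.5
```

Request:
send_rows(
  rows=[
    {"wx":0,"wy":0,"wz":0,"tx":0,"ty":0,"tz":-0.01,"jaw":0.0},
    {"wx":0,"wy":0,"wz":0,"tx":0,"ty":0,"tz":-0.02,"jaw":0.0},
    {"wx":0,"wy":0,"wz":0,"tx":0,"ty":0,"tz":-0.03,"jaw":0.0},
    {"wx":0,"wy":0,"wz":0,"tx":0,"ty":0,"tz":-0.03,"jaw":0.0},
    {"wx":0,"wy":0,"wz":0,"tx":0,"ty":0,"tz":-0.03,"jaw":0.0},
    {"wx":0,"wy":0,"wz":0,"tx":0,"ty":0,"tz":-0.02,"jaw":0.0},
    {"wx":0,"wy":0,"wz":0,"tx":0.029,"ty":0.002,"tz":0,"jaw":0.0},
    {"wx":0,"wy":0,"wz":0,"tx":0.029,"ty":0.003,"tz":0,"jaw":0.0},
    {"wx":0,"wy":0,"wz":0,"tx":0.029,"ty":0.002,"tz":0,"jaw":0.0},
    {"wx":0,"wy":0,"wz":0,"tx":0.029,"ty":0.003,"tz":0,"jaw":0.0},
    {"wx":0,"wy":0,"wz":0,"tx":0.029,"ty":0.002,"tz":0,"jaw":0.0},
    {"wx":0,"wy":0,"wz":0,"tx":0.029,"ty":0.003,"tz":0,"jaw":0.0},
    {"wx":0,"wy":0,"wz":0,"tx":0.029,"ty":0.002,"tz":0,"jaw":0.0},
    {"wx":0,"wy":0,"wz":0,"tx":0.029,"ty":0.002,"tz":0,"jaw":0.0},
    {"wx":0,"wy":0,"wz":0,"tx":0,"ty":0,"tz":0,"jaw":0.0},
    {"wx":0,"wy":0,"wz":0,"tx":0,"ty":0,"tz":0,"jaw":0.0},
  ],
)

```text
clock: 6.4
tcp_pos: [0.5498, 0.1076, 0.2043]
tool_rot: [0.706, 0.708, -0.0, -0.0]
wrist_force: [0.2, -1.0, -0.8]
opening: 0.302
grip_force: 59.1
```

Run:
```python
from h import *
s=ctrl.observe(); print(s['clock'],s['tcp_pos'],s['tool_rot'],s['grip_force'],s['wrist_force'])
C,ry=(.571,.196),-.236
ims=[]
for n in ('wrist','side'):
    snap(n,n+'3'); a=cv2.imread('pics/%s3.png'%n)
    box(a,n,C,ry,-.03,.03,-.1225,.1225,.036,1,np.zeros(2),(0,0,255))
    for yy in (.09,.03,-.03,-.09): box(a,n,C,ry,-.025,.025,yy-.0275,yy+.0275,.036,1,np.zeros(2),(255,0,0))
    disc(a,n,(.5505,.108),.014,s['tcp_pos'][2]-.06,1,np.zeros(2),(0,0,0))
    ims.append(a)
cv2.imwrite('pics/c3.png',np.hstack([cv2.resize(ims[0],None,fx=.62,fy=.62),cv2.resize(ims[1][:,150:470],None,fx=.62*2,fy=.62*2)[248:]]))
```

```text
6.4 [0.54979782 0.10762892 0.20430715] [ 7.06483508e-01  7.07729429e-01 -3.28989309e-04 -1.23159731e-06] 59.05445773154497 [ 0.19678655 -0.96449303 -0.82289627]
```

View pics/c3.png

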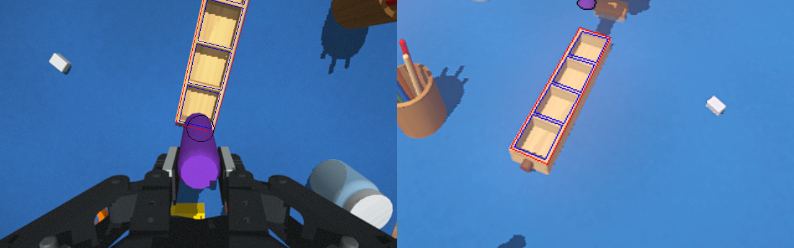

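The rack overlay fits in both views, and violet is held upright with its foot where predicted. I'll lower it.

Request:
send_rows(
  rows=[
    {"wx":0,"wy":0,"wz":0,"tx":0,"ty":0,"tz":0.015,"jaw":0.0},
    {"wx":0,"wy":0,"wz":0,"tx":0,"ty":0,"tz":0.03,"jaw":0.0},
    {"wx":0,"wy":0,"wz":0,"tx":0,"ty":0,"tz":0.03,"jaw":0.0},
    {"wx":0,"wy":0,"wz":0,"tx":0,"ty":0,"tz":0.03,"jaw":0.0},
    {"wx":0,"wy":0,"wz":0,"tx":0,"ty":0,"tz":0.02,"jaw":0.0},
    {"wx":0,"wy":0,"wz":0,"tx":0,"ty":0,"tz":0.01,"jaw":0.0},
    {"wx":0,"wy":0,"wz":0,"tx":0,"ty":0,"tz":0.001,"jaw":0.0},
    {"wx":0,"wy":0,"wz":0,"tx":0,"ty":0,"tz":0.001,"jaw":0.0},
    {"wx":0,"wy":0,"wz":0,"tx":0,"ty":0,"tz":0.001,"jaw":0.0},
    {"wx":0,"wy":0,"wz":0,"tx":0,"ty":0,"tz":0.001,"jaw":0.0},
    {"wx":0,"wy":0,"wz":0,"tx":0,"ty":0,"tz":0,"jaw":0.0},
  ],
)

```text
clock: 7.6
tcp_pos: [0.5507, 0.1071, 0.066]
tool_rot: [0.707, 0.707, 0.0, 0.0]
wrist_force: [-0.1, -0.0, 1.5]
opening: 0.308
grip_force: 59.5
```

Request:
send_rows(
  rows=[
    {"wx":0,"wy":0,"wz":0,"tx":0,"ty":0,"tz":0.001,"jaw":0.0},
    {"wx":0,"wy":0,"wz":0,"tx":0,"ty":0,"tz":0,"jaw":0.055},
    {"wx":0,"wy":0,"wz":0,"tx":0,"ty":0,"tz":0,"jaw":0.055},
    {"wx":0,"wy":0,"wz":0,"tx":0,"ty":0,"tz":0,"jaw":0.055},
    {"wx":0,"wy":0,"wz":0,"tx":0,"ty":0,"tz":0,"jaw":0.055},
    {"wx":0,"wy":0,"wz":0,"tx":0,"ty":0,"tz":0,"jaw":0.055},
    {"wx":0,"wy":0,"wz":0,"tx":0,"ty":0,"tz":-0.02,"jaw":0.055},
    {"wx":0,"wy":0,"wz":0,"tx":0,"ty":0,"tz":-0.03,"jaw":0.055},
    {"wx":0,"wy":0,"wz":0,"tx":0,"ty":0,"tz":-0.03,"jaw":0.055},
    {"wx":0,"wy":0,"wz":0,"tx":0,"ty":0,"tz":-0.03,"jaw":0.055},
    {"wx":0,"wy":0,"wz":0,"tx":0,"ty":0,"tz":-0.03,"jaw":0.055},
  ],
)

```text
clock: 8.7
tcp_pos: [0.55, 0.1071, 0.2053]
tool_rot: [0.707, 0.707, -0.0, -0.0]
wrist_force: [0.4, -0.7, -0.6]
opening: 0.646
grip_force: 0.0
```

Request:
send_rows(
  rows=[
    {"wx":0,"wy":0,"wz":0,"tx":-0.0285,"ty":-0.001,"tz":0,"jaw":0.055},
    {"wx":0,"wy":0,"wz":0,"tx":-0.0285,"ty":-0.001,"tz":0,"jaw":0.055},
    {"wx":0,"wy":0,"wz":0,"tx":-0.0285,"ty":-0.001,"tz":0,"jaw":0.055},
    {"wx":0,"wy":0,"wz":0,"tx":-0.0285,"ty":-0.001,"tz":0,"jaw":0.055},
    {"wx":0,"wy":0,"wz":0,"tx":-0.0285,"ty":-0.001,"tz":0,"jaw":0.055},
    {"wx":0,"wy":0,"wz":0,"tx":-0.0285,"ty":-0.001,"tz":0,"jaw":0.055},
    {"wx":0,"wy":0,"wz":0,"tx":-0.0285,"ty":-0.001,"tz":0,"jaw":0.055},
    {"wx":0,"wy":0,"wz":0,"tx":-0.0285,"ty":-0.002,"tz":0,"jaw":0.055},
    {"wx":0,"wy":0,"wz":0,"tx":-0.0285,"ty":-0.002,"tz":0,"jaw":0.055},
    {"wx":0,"wy":0,"wz":0,"tx":-0.0285,"ty":-0.002,"tz":0,"jaw":0.055},
    {"wx":0,"wy":0,"wz":0,"tx":0,"ty":0,"tz":0,"jaw":0.055},
    {"wx":0,"wy":0,"wz":0,"tx":0,"ty":0,"tz":0,"jaw":0.055},
  ],
)

```text
clock: 9.9
tcp_pos: [0.5369, -0.1782, 0.204]
tool_rot: [0.708, 0.706, 0.0, -0.0]
wrist_force: [0.8, -0.1, 0.1]
opening: 0.647
grip_force: 0.0
```

Run:
```python
from h import *
ims=[]
for n,k,o,w,h in (('wrist',1,(200,100),250,300),('top',4,(165,145),135,75)):
    snap(n,n+'4'); a=cv2.imread('pics/%s4.png'%n); o=np.array(o)
    a=cv2.resize(a[o[1]:o[1]+h,o[0]:o[0]+w],None,fx=k,fy=k)
    for c in [(.537,-.177),(.536,-.244),(.540,-.301)]: disc(a,n,c,.011,.105,k,o,(0,0,0))
    disc(a,n,(.5505,.1075),.011,.105,k,o,(0,0,0))
    ims.append(a)
cv2.imwrite('pics/c4.png',np.hstack([ims[0],ims[1]]))
```

```text
(no output)
```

View pics/c4.png

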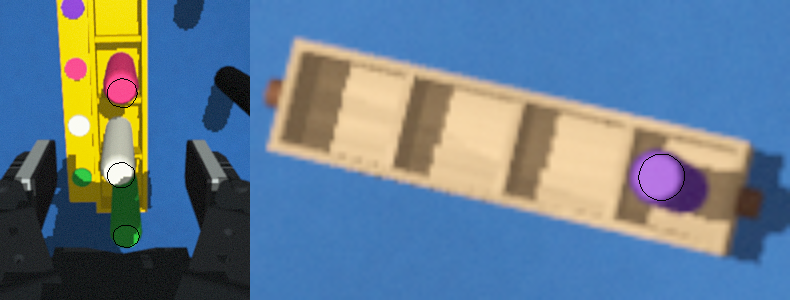

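Violet stands in the right-end pocket, matching its predicted outline, and the pink, white and green tops match theirs. Next is pink, going to (0.564, 0.167).

Request:
send_rows(
  rows=[
    {"wx":0,"wy":0,"wz":0,"tx":0,"ty":0,"tz":0.02,"jaw":0.055},
    {"wx":0,"wy":0,"wz":0,"tx":0,"ty":0,"tz":0.03,"jaw":0.055},
    {"wx":0,"wy":0,"wz":0,"tx":0,"ty":0,"tz":0.03,"jaw":0.055},
    {"wx":0,"wy":0,"wz":0,"tx":0,"ty":0,"tz":0.03,"jaw":0.055},
    {"wx":0,"wy":0,"wz":0,"tx":0,"ty":0,"tz":0.02,"jaw":0.055},
    {"wx":0,"wy":0,"wz":0,"tx":0,"ty":0,"tz":0.01,"jaw":0.055},
    {"wx":0,"wy":0,"wz":0,"tx":0,"ty":0,"tz":0,"jaw":0.055},
    {"wx":0,"wy":0,"wz":0,"tx":0,"ty":0,"tz":0,"jaw":0.0},
    {"wx":0,"wy":0,"wz":0,"tx":0,"ty":0,"tz":0,"jaw":0.0},
    {"wx":0,"wy":0,"wz":0,"tx":0,"ty":0,"tz":0,"jaw":0.0},
    {"wx":0,"wy":0,"wz":0,"tx":0,"ty":0,"tz":0,"jaw":0.0},
    {"wx":0,"wy":0,"wz":0,"tx":0,"ty":0,"tz":0,"jaw":0.0},
    {"wx":0,"wy":0,"wz":0,"tx":0,"ty":0,"tz":0,"jaw":0.0},
  ],
)

```text
clock: 11.3
tcp_pos: [0.5383, -0.1784, 0.0662]
tool_rot: [0.707, 0.707, 0.001, 0.001]
wrist_force: [-2.0, 1.2, 6.1]
opening: 0.305
grip_force: 59.2
```

Request:
send_rows(
  rows=[
    {"wx":0,"wy":0,"wz":0,"tx":0,"ty":0,"tz":-0.01,"jaw":0.0},
    {"wx":0,"wy":0,"wz":0,"tx":0,"ty":0,"tz":-0.02,"jaw":0.0},
    {"wx":0,"wy":0,"wz":0,"tx":0,"ty":0,"tz":-0.03,"jaw":0.0},
    {"wx":0,"wy":0,"wz":0,"tx":0,"ty":0,"tz":-0.03,"jaw":0.0},
    {"wx":0,"wy":0,"wz":0,"tx":0,"ty":0,"tz":-0.03,"jaw":0.0},
    {"wx":0,"wy":0,"wz":0,"tx":0,"ty":0,"tz":-0.02,"jaw":0.0},
    {"wx":0,"wy":0,"wz":0,"tx":0.0345,"ty":0.0027,"tz":0,"jaw":0.0},
    {"wx":0,"wy":0,"wz":0,"tx":0.0345,"ty":0.0027,"tz":0,"jaw":0.0},
    {"wx":0,"wy":0,"wz":0,"tx":0.0345,"ty":0.0027,"tz":0,"jaw":0.0},
    {"wx":0,"wy":0,"wz":0,"tx":0.0345,"ty":0.0027,"tz":0,"jaw":0.0},
    {"wx":0,"wy":0,"wz":0,"tx":0.0345,"ty":0.0027,"tz":0,"jaw":0.0},
    {"wx":0,"wy":0,"wz":0,"tx":0.0345,"ty":0.0027,"tz":0,"jaw":0.0},
    {"wx":0,"wy":0,"wz":0,"tx":0.0345,"ty":0.0027,"tz":0,"jaw":0.0},
    {"wx":0,"wy":0,"wz":0,"tx":0.0345,"ty":0.0027,"tz":0,"jaw":0.0},
    {"wx":0,"wy":0,"wz":0,"tx":0.0345,"ty":0.0027,"tz":0,"jaw":0.0},
    {"wx":0,"wy":0,"wz":0,"tx":0.0345,"ty":0.0027,"tz":0,"jaw":0.0},
    {"wx":0,"wy":0,"wz":0,"tx":0,"ty":0,"tz":0,"jaw":0.0},
    {"wx":0,"wy":0,"wz":0,"tx":0,"ty":0,"tz":0,"jaw":0.0},
  ],
)

```text
clock: 13.1
tcp_pos: [0.564, 0.1676, 0.2045]
tool_rot: [0.707, 0.708, -0.0, 0.0]
wrist_force: [-0.9, 0.1, -0.2]
opening: 0.301
grip_force: 59.1
```

Request:
send_rows(
  rows=[
    {"wx":0,"wy":0,"wz":0,"tx":0,"ty":0,"tz":0.015,"jaw":0.0},
    {"wx":0,"wy":0,"wz":0,"tx":0,"ty":0,"tz":0.03,"jaw":0.0},
    {"wx":0,"wy":0,"wz":0,"tx":0,"ty":0,"tz":0.03,"jaw":0.0},
    {"wx":0,"wy":0,"wz":0,"tx":0,"ty":0,"tz":0.03,"jaw":0.0},
    {"wx":0,"wy":0,"wz":0,"tx":0,"ty":0,"tz":0.02,"jaw":0.0},
    {"wx":0,"wy":0,"wz":0,"tx":0,"ty":0,"tz":0.01,"jaw":0.0},
    {"wx":0,"wy":0,"wz":0,"tx":0,"ty":0,"tz":0.001,"jaw":0.0},
    {"wx":0,"wy":0,"wz":0,"tx":0,"ty":0,"tz":0.001,"jaw":0.0},
    {"wx":0,"wy":0,"wz":0,"tx":0,"ty":0,"tz":0.001,"jaw":0.0},
    {"wx":0,"wy":0,"wz":0,"tx":0,"ty":0,"tz":0.001,"jaw":0.0},
    {"wx":0,"wy":0,"wz":0,"tx":0,"ty":0,"tz":0.001,"jaw":0.0},
    {"wx":0,"wy":0,"wz":0,"tx":0,"ty":0,"tz":0,"jaw":0.0},
  ],
)

```text
clock: 14.3
tcp_pos: [0.5649, 0.1673, 0.0662]
tool_rot: [0.707, 0.707, 0.001, 0.0]
wrist_force: [-3.1, -0.9, 6.8]
opening: 0.301
grip_force: 60.3
```

Request:
send_rows(
  rows=[
    {"wx":0,"wy":0,"wz":0,"tx":0,"ty":0,"tz":0,"jaw":0.055},
    {"wx":0,"wy":0,"wz":0,"tx":0,"ty":0,"tz":0,"jaw":0.055},
    {"wx":0,"wy":0,"wz":0,"tx":0,"ty":0,"tz":0,"jaw":0.055},
    {"wx":0,"wy":0,"wz":0,"tx":0,"ty":0,"tz":0,"jaw":0.055},
    {"wx":0,"wy":0,"wz":0,"tx":0,"ty":0,"tz":0,"jaw":0.055},
    {"wx":0,"wy":0,"wz":0,"tx":0,"ty":0,"tz":-0.02,"jaw":0.055},
    {"wx":0,"wy":0,"wz":0,"tx":0,"ty":0,"tz":-0.03,"jaw":0.055},
    {"wx":0,"wy":0,"wz":0,"tx":0,"ty":0,"tz":-0.03,"jaw":0.055},
    {"wx":0,"wy":0,"wz":0,"tx":0,"ty":0,"tz":-0.03,"jaw":0.055},
    {"wx":0,"wy":0,"wz":0,"tx":0,"ty":0,"tz":-0.03,"jaw":0.055},
  ],
)

```text
clock: 15.3
tcp_pos: [0.564, 0.1671, 0.2053]
tool_rot: [0.707, 0.707, -0.0, -0.0]
wrist_force: [-0.2, 0.4, -0.8]
opening: 0.641
grip_force: 0.0
```

Request:
send_rows(
  rows=[
    {"wx":0,"wy":0,"wz":0,"tx":-0.0343,"ty":-0.0023,"tz":0,"jaw":0.055},
    {"wx":0,"wy":0,"wz":0,"tx":-0.0343,"ty":-0.0023,"tz":0,"jaw":0.055},
    {"wx":0,"wy":0,"wz":0,"tx":-0.0343,"ty":-0.0023,"tz":0,"jaw":0.055},
    {"wx":0,"wy":0,"wz":0,"tx":-0.0343,"ty":-0.0023,"tz":0,"jaw":0.055},
    {"wx":0,"wy":0,"wz":0,"tx":-0.0343,"ty":-0.0023,"tz":0,"jaw":0.055},
    {"wx":0,"wy":0,"wz":0,"tx":-0.0343,"ty":-0.0023,"tz":0,"jaw":0.055},
    {"wx":0,"wy":0,"wz":0,"tx":-0.0343,"ty":-0.0023,"tz":0,"jaw":0.055},
    {"wx":0,"wy":0,"wz":0,"tx":-0.0343,"ty":-0.0023,"tz":0,"jaw":0.055},
    {"wx":0,"wy":0,"wz":0,"tx":-0.0343,"ty":-0.0023,"tz":0,"jaw":0.055},
    {"wx":0,"wy":0,"wz":0,"tx":-0.0343,"ty":-0.0023,"tz":0,"jaw":0.055},
    {"wx":0,"wy":0,"wz":0,"tx":-0.0343,"ty":-0.0023,"tz":0,"jaw":0.055},
    {"wx":0,"wy":0,"wz":0,"tx":-0.0343,"ty":-0.0023,"tz":0,"jaw":0.055},
    {"wx":0,"wy":0,"wz":0,"tx":0,"ty":0,"tz":0,"jaw":0.055},
    {"wx":0,"wy":0,"wz":0,"tx":0,"ty":0,"tz":0,"jaw":0.055},
  ],
)

```text
clock: 16.7
tcp_pos: [0.5362, -0.245, 0.2039]
tool_rot: [0.708, 0.706, 0.0, -0.0]
wrist_force: [-0.3, 0.7, 0.1]
opening: 0.642
grip_force: 0.0
```

Run:
```python
from h import *
ims=[]
for n,k,o,w,h in (('wrist',1,(200,100),250,300),('top',4,(165,145),135,75)):
    snap(n,n+'5'); a=cv2.imread('pics/%s5.png'%n); o=np.array(o)
    a=cv2.resize(a[o[1]:o[1]+h,o[0]:o[0]+w],None,fx=k,fy=k)
    for c in [(.536,-.244),(.540,-.301),(.5505,.1075),(.5645,.1675)]: disc(a,n,c,.011,.105,k,o,(0,0,0))
    ims.append(a)
cv2.imwrite('pics/c5.png',np.hstack([ims[0],ims[1]]))
```

```text
(no output)
```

View pics/c5.png

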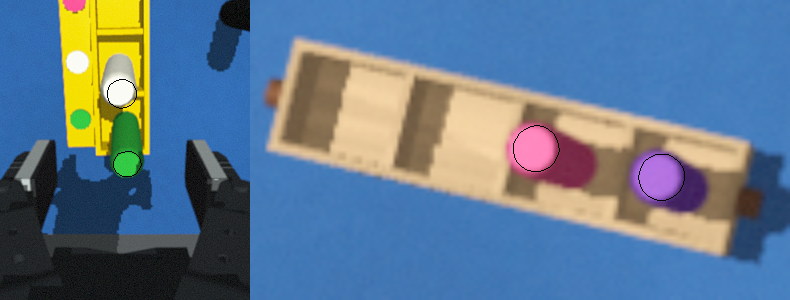

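Pink and violet stand at their targets, and white and green match their predicted positions. Next I'll take white.

Request:
send_rows(
  rows=[
    {"wx":0,"wy":0,"wz":0,"tx":0,"ty":0,"tz":0.02,"jaw":0.055},
    {"wx":0,"wy":0,"wz":0,"tx":0,"ty":0,"tz":0.03,"jaw":0.055},
    {"wx":0,"wy":0,"wz":0,"tx":0,"ty":0,"tz":0.03,"jaw":0.055},
    {"wx":0,"wy":0,"wz":0,"tx":0,"ty":0,"tz":0.03,"jaw":0.055},
    {"wx":0,"wy":0,"wz":0,"tx":0,"ty":0,"tz":0.02,"jaw":0.055},
    {"wx":0,"wy":0,"wz":0,"tx":0,"ty":0,"tz":0.01,"jaw":0.055},
    {"wx":0,"wy":0,"wz":0,"tx":0,"ty":0,"tz":0,"jaw":0.055},
    {"wx":0,"wy":0,"wz":0,"tx":0,"ty":0,"tz":0,"jaw":0.0},
    {"wx":0,"wy":0,"wz":0,"tx":0,"ty":0,"tz":0,"jaw":0.0},
    {"wx":0,"wy":0,"wz":0,"tx":0,"ty":0,"tz":0,"jaw":0.0},
    {"wx":0,"wy":0,"wz":0,"tx":0,"ty":0,"tz":0,"jaw":0.0},
    {"wx":0,"wy":0,"wz":0,"tx":0,"ty":0,"tz":0,"jaw":0.0},
    {"wx":0,"wy":0,"wz":0,"tx":0,"ty":0,"tz":0,"jaw":0.0},
  ],
)

```text
clock: 18.1
tcp_pos: [0.5376, -0.2451, 0.0662]
tool_rot: [0.707, 0.707, 0.0, 0.001]
wrist_force: [-0.8, 1.0, 6.4]
opening: 0.304
grip_force: 59.1
```

Request:
send_rows(
  rows=[
    {"wx":0,"wy":0,"wz":0,"tx":0,"ty":0,"tz":-0.01,"jaw":0.0},
    {"wx":0,"wy":0,"wz":0,"tx":0,"ty":0,"tz":-0.02,"jaw":0.0},
    {"wx":0,"wy":0,"wz":0,"tx":0,"ty":0,"tz":-0.03,"jaw":0.0},
    {"wx":0,"wy":0,"wz":0,"tx":0,"ty":0,"tz":-0.03,"jaw":0.0},
    {"wx":0,"wy":0,"wz":0,"tx":0,"ty":0,"tz":-0.03,"jaw":0.0},
    {"wx":0,"wy":0,"wz":0,"tx":0,"ty":0,"tz":-0.02,"jaw":0.0},
    {"wx":0,"wy":0,"wz":0,"tx":0.0392,"ty":0.0035,"tz":0,"jaw":0.0},
    {"wx":0,"wy":0,"wz":0,"tx":0.0392,"ty":0.0035,"tz":0,"jaw":0.0},
    {"wx":0,"wy":0,"wz":0,"tx":0.0392,"ty":0.0035,"tz":0,"jaw":0.0},
    {"wx":0,"wy":0,"wz":0,"tx":0.0392,"ty":0.0035,"tz":0,"jaw":0.0},
    {"wx":0,"wy":0,"wz":0,"tx":0.0392,"ty":0.0035,"tz":0,"jaw":0.0},
    {"wx":0,"wy":0,"wz":0,"tx":0.0392,"ty":0.0035,"tz":0,"jaw":0.0},
    {"wx":0,"wy":0,"wz":0,"tx":0.0392,"ty":0.0035,"tz":0,"jaw":0.0},
    {"wx":0,"wy":0,"wz":0,"tx":0.0392,"ty":0.0035,"tz":0,"jaw":0.0},
    {"wx":0,"wy":0,"wz":0,"tx":0.0392,"ty":0.0035,"tz":0,"jaw":0.0},
    {"wx":0,"wy":0,"wz":0,"tx":0.0392,"ty":0.0035,"tz":0,"jaw":0.0},
    {"wx":0,"wy":0,"wz":0,"tx":0.0392,"ty":0.0035,"tz":0,"jaw":0.0},
    {"wx":0,"wy":0,"wz":0,"tx":0.0392,"ty":0.0035,"tz":0,"jaw":0.0},
    {"wx":0,"wy":0,"wz":0,"tx":0,"ty":0,"tz":0,"jaw":0.0},
    {"wx":0,"wy":0,"wz":0,"tx":0,"ty":0,"tz":0,"jaw":0.0},
  ],
)

```text
clock: 20.1
tcp_pos: [0.5784, 0.2267, 0.2045]
tool_rot: [0.706, 0.708, -0.0, 0.0]
wrist_force: [0.7, -0.4, -0.2]
opening: 0.305
grip_force: 59.0
```

Request:
send_rows(
  rows=[
    {"wx":0,"wy":0,"wz":0,"tx":0,"ty":0,"tz":0.015,"jaw":0.0},
    {"wx":0,"wy":0,"wz":0,"tx":0,"ty":0,"tz":0.03,"jaw":0.0},
    {"wx":0,"wy":0,"wz":0,"tx":0,"ty":0,"tz":0.03,"jaw":0.0},
    {"wx":0,"wy":0,"wz":0,"tx":0,"ty":0,"tz":0.03,"jaw":0.0},
    {"wx":0,"wy":0,"wz":0,"tx":0,"ty":0,"tz":0.02,"jaw":0.0},
    {"wx":0,"wy":0,"wz":0,"tx":0,"ty":0,"tz":0.01,"jaw":0.0},
    {"wx":0,"wy":0,"wz":0,"tx":0,"ty":0,"tz":0.001,"jaw":0.0},
    {"wx":0,"wy":0,"wz":0,"tx":0,"ty":0,"tz":0.001,"jaw":0.0},
    {"wx":0,"wy":0,"wz":0,"tx":0,"ty":0,"tz":0.001,"jaw":0.0},
    {"wx":0,"wy":0,"wz":0,"tx":0,"ty":0,"tz":0.001,"jaw":0.0},
    {"wx":0,"wy":0,"wz":0,"tx":0,"ty":0,"tz":0.001,"jaw":0.0},
    {"wx":0,"wy":0,"wz":0,"tx":0,"ty":0,"tz":0,"jaw":0.0},
  ],
)

```text
clock: 21.3
tcp_pos: [0.5793, 0.2262, 0.0662]
tool_rot: [0.707, 0.707, 0.001, 0.0]
wrist_force: [-2.0, -0.9, 6.9]
opening: 0.301
grip_force: 60.1
```

Request:
send_rows(
  rows=[
    {"wx":0,"wy":0,"wz":0,"tx":0,"ty":0,"tz":0,"jaw":0.055},
    {"wx":0,"wy":0,"wz":0,"tx":0,"ty":0,"tz":0,"jaw":0.055},
    {"wx":0,"wy":0,"wz":0,"tx":0,"ty":0,"tz":0,"jaw":0.055},
    {"wx":0,"wy":0,"wz":0,"tx":0,"ty":0,"tz":0,"jaw":0.055},
    {"wx":0,"wy":0,"wz":0,"tx":0,"ty":0,"tz":0,"jaw":0.055},
    {"wx":0,"wy":0,"wz":0,"tx":0,"ty":0,"tz":-0.02,"jaw":0.055},
    {"wx":0,"wy":0,"wz":0,"tx":0,"ty":0,"tz":-0.03,"jaw":0.055},
    {"wx":0,"wy":0,"wz":0,"tx":0,"ty":0,"tz":-0.03,"jaw":0.055},
    {"wx":0,"wy":0,"wz":0,"tx":0,"ty":0,"tz":-0.03,"jaw":0.055},
    {"wx":0,"wy":0,"wz":0,"tx":0,"ty":0,"tz":-0.03,"jaw":0.055},
  ],
)

```text
clock: 22.3
tcp_pos: [0.5784, 0.2258, 0.2053]
tool_rot: [0.707, 0.707, -0.0, -0.0]
wrist_force: [1.4, 0.7, 0.3]
opening: 0.645
grip_force: 0.0
```

Request:
send_rows(
  rows=[
    {"wx":0,"wy":0,"wz":0,"tx":-0.0377,"ty":-0.0028,"tz":0,"jaw":0.055},
    {"wx":0,"wy":0,"wz":0,"tx":-0.0377,"ty":-0.0028,"tz":0,"jaw":0.055},
    {"wx":0,"wy":0,"wz":0,"tx":-0.0377,"ty":-0.0028,"tz":0,"jaw":0.055},
    {"wx":0,"wy":0,"wz":0,"tx":-0.0377,"ty":-0.0028,"tz":0,"jaw":0.055},
    {"wx":0,"wy":0,"wz":0,"tx":-0.0377,"ty":-0.0028,"tz":0,"jaw":0.055},
    {"wx":0,"wy":0,"wz":0,"tx":-0.0377,"ty":-0.0028,"tz":0,"jaw":0.055},
    {"wx":0,"wy":0,"wz":0,"tx":-0.0377,"ty":-0.0028,"tz":0,"jaw":0.055},
    {"wx":0,"wy":0,"wz":0,"tx":-0.0377,"ty":-0.0028,"tz":0,"jaw":0.055},
    {"wx":0,"wy":0,"wz":0,"tx":-0.0377,"ty":-0.0028,"tz":0,"jaw":0.055},
    {"wx":0,"wy":0,"wz":0,"tx":-0.0377,"ty":-0.0028,"tz":0,"jaw":0.055},
    {"wx":0,"wy":0,"wz":0,"tx":-0.0377,"ty":-0.0028,"tz":0,"jaw":0.055},
    {"wx":0,"wy":0,"wz":0,"tx":-0.0377,"ty":-0.0028,"tz":0,"jaw":0.055},
    {"wx":0,"wy":0,"wz":0,"tx":-0.0377,"ty":-0.0028,"tz":0,"jaw":0.055},
    {"wx":0,"wy":0,"wz":0,"tx":-0.0377,"ty":-0.0028,"tz":0,"jaw":0.055},
    {"wx":0,"wy":0,"wz":0,"tx":0,"ty":0,"tz":0,"jaw":0.055},
    {"wx":0,"wy":0,"wz":0,"tx":0,"ty":0,"tz":0,"jaw":0.055},
  ],
)

```text
clock: 23.9
tcp_pos: [0.5389, -0.3024, 0.2039]
tool_rot: [0.708, 0.706, 0.0, -0.0]
wrist_force: [-0.8, 0.8, 0.7]
opening: 0.646
grip_force: 0.0
```

Run:
```python
from h import *
ims=[]
for n,k,o,w,h in (('wrist',1,(200,100),250,300),('top',4,(165,145),135,75)):
    snap(n,n+'6'); a=cv2.imread('pics/%s6.png'%n); o=np.array(o)
    a=cv2.resize(a[o[1]:o[1]+h,o[0]:o[0]+w],None,fx=k,fy=k)
    for c in [(.540,-.301),(.5505,.1075),(.5645,.1675),(.579,.2265)]: disc(a,n,c,.011,.105,k,o,(0,0,0))
    ims.append(a)
cv2.imwrite('pics/c6.png',np.hstack([ims[0],ims[1]]))
```

```text
(no output)
```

View pics/c6.png

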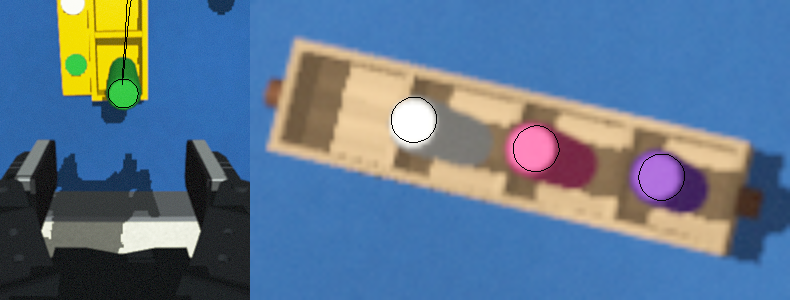

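White, pink and violet all stand at their targets. Green's top lies under its marker at (123,93) in the crop, so I'll take it now.

Request:
send_rows(
  rows=[
    {"wx":0,"wy":0,"wz":0,"tx":0,"ty":0,"tz":0.02,"jaw":0.055},
    {"wx":0,"wy":0,"wz":0,"tx":0,"ty":0,"tz":0.03,"jaw":0.055},
    {"wx":0,"wy":0,"wz":0,"tx":0,"ty":0,"tz":0.03,"jaw":0.055},
    {"wx":0,"wy":0,"wz":0,"tx":0,"ty":0,"tz":0.03,"jaw":0.055},
    {"wx":0,"wy":0,"wz":0,"tx":0,"ty":0,"tz":0.02,"jaw":0.055},
    {"wx":0,"wy":0,"wz":0,"tx":0,"ty":0,"tz":0.01,"jaw":0.055},
    {"wx":0,"wy":0,"wz":0,"tx":0,"ty":0,"tz":0,"jaw":0.055},
    {"wx":0,"wy":0,"wz":0,"tx":0,"ty":0,"tz":0,"jaw":0.0},
    {"wx":0,"wy":0,"wz":0,"tx":0,"ty":0,"tz":0,"jaw":0.0},
    {"wx":0,"wy":0,"wz":0,"tx":0,"ty":0,"tz":0,"jaw":0.0},
    {"wx":0,"wy":0,"wz":0,"tx":0,"ty":0,"tz":0,"jaw":0.0},
    {"wx":0,"wy":0,"wz":0,"tx":0,"ty":0,"tz":0,"jaw":0.0},
    {"wx":0,"wy":0,"wz":0,"tx":0,"ty":0,"tz":0,"jaw":0.0},
  ],
)

```text
clock: 25.3
tcp_pos: [0.5409, -0.3028, 0.0664]
tool_rot: [0.707, 0.707, 0.001, 0.002]
wrist_force: [-0.8, -0.6, 6.9]
opening: 0.302
grip_force: 59.6
```

Request:
send_rows(
  rows=[
    {"wx":0,"wy":0,"wz":0,"tx":0,"ty":0,"tz":-0.01,"jaw":0.0},
    {"wx":0,"wy":0,"wz":0,"tx":0,"ty":0,"tz":-0.02,"jaw":0.0},
    {"wx":0,"wy":0,"wz":0,"tx":0,"ty":0,"tz":-0.03,"jaw":0.0},
    {"wx":0,"wy":0,"wz":0,"tx":0,"ty":0,"tz":-0.03,"jaw":0.0},
    {"wx":0,"wy":0,"wz":0,"tx":0,"ty":0,"tz":-0.03,"jaw":0.0},
    {"wx":0,"wy":0,"wz":0,"tx":0,"ty":0,"tz":-0.02,"jaw":0.0},
  ],
)

```text
clock: 25.9
tcp_pos: [0.5396, -0.3023, 0.2071]
tool_rot: [0.707, 0.707, 0.0, 0.001]
wrist_force: [0.1, 0.5, -0.6]
opening: 0.301
grip_force: 59.1
```

Request:
send_rows(
  rows=[
    {"wx":0,"wy":0,"wz":0,"tx":0.039,"ty":0.0035,"tz":0,"jaw":0.0},
    {"wx":0,"wy":0,"wz":0,"tx":0.039,"ty":0.0035,"tz":0,"jaw":0.0},
    {"wx":0,"wy":0,"wz":0,"tx":0.039,"ty":0.0035,"tz":0,"jaw":0.0},
    {"wx":0,"wy":0,"wz":0,"tx":0.039,"ty":0.0035,"tz":0,"jaw":0.0},
    {"wx":0,"wy":0,"wz":0,"tx":0.039,"ty":0.0035,"tz":0,"jaw":0.0},
    {"wx":0,"wy":0,"wz":0,"tx":0.039,"ty":0.0035,"tz":0,"jaw":0.0},
    {"wx":0,"wy":0,"wz":0,"tx":0.039,"ty":0.0035,"tz":0,"jaw":0.0},
    {"wx":0,"wy":0,"wz":0,"tx":0.039,"ty":0.0035,"tz":0,"jaw":0.0},
    {"wx":0,"wy":0,"wz":0,"tx":0.039,"ty":0.0035,"tz":0,"jaw":0.0},
    {"wx":0,"wy":0,"wz":0,"tx":0.039,"ty":0.0035,"tz":0,"jaw":0.0},
    {"wx":0,"wy":0,"wz":0,"tx":0.039,"ty":0.0035,"tz":0,"jaw":0.0},
    {"wx":0,"wy":0,"wz":0,"tx":0.039,"ty":0.0035,"tz":0,"jaw":0.0},
    {"wx":0,"wy":0,"wz":0,"tx":0.039,"ty":0.0035,"tz":0,"jaw":0.0},
    {"wx":0,"wy":0,"wz":0,"tx":0.039,"ty":0.0035,"tz":0,"jaw":0.0},
    {"wx":0,"wy":0,"wz":0,"tx":0.039,"ty":0.0035,"tz":0,"jaw":0.0},
    {"wx":0,"wy":0,"wz":0,"tx":0,"ty":0,"tz":0,"jaw":0.0},
    {"wx":0,"wy":0,"wz":0,"tx":0,"ty":0,"tz":0,"jaw":0.0},
  ],
)

```text
clock: 27.6
tcp_pos: [0.5913, 0.2836, 0.2039]
tool_rot: [0.706, 0.708, -0.001, -0.0]
wrist_force: [0.6, -0.6, -0.7]
opening: 0.306
grip_force: 59.1
```

Request:
send_rows(
  rows=[
    {"wx":0,"wy":0,"wz":0,"tx":0,"ty":0,"tz":0.015,"jaw":0.0},
    {"wx":0,"wy":0,"wz":0,"tx":0,"ty":0,"tz":0.03,"jaw":0.0},
    {"wx":0,"wy":0,"wz":0,"tx":0,"ty":0,"tz":0.03,"jaw":0.0},
    {"wx":0,"wy":0,"wz":0,"tx":0,"ty":0,"tz":0.03,"jaw":0.0},
    {"wx":0,"wy":0,"wz":0,"tx":0,"ty":0,"tz":0.02,"jaw":0.0},
    {"wx":0,"wy":0,"wz":0,"tx":0,"ty":0,"tz":0.01,"jaw":0.0},
    {"wx":0,"wy":0,"wz":0,"tx":0,"ty":0,"tz":0.001,"jaw":0.0},
    {"wx":0,"wy":0,"wz":0,"tx":0,"ty":0,"tz":0.001,"jaw":0.0},
    {"wx":0,"wy":0,"wz":0,"tx":0,"ty":0,"tz":0.001,"jaw":0.0},
    {"wx":0,"wy":0,"wz":0,"tx":0,"ty":0,"tz":0.001,"jaw":0.0},
    {"wx":0,"wy":0,"wz":0,"tx":0,"ty":0,"tz":0.001,"jaw":0.0},
    {"wx":0,"wy":0,"wz":0,"tx":0,"ty":0,"tz":0,"jaw":0.0},
  ],
)

```text
clock: 28.8
tcp_pos: [0.5926, 0.2832, 0.0665]
tool_rot: [0.707, 0.707, 0.001, 0.0]
wrist_force: [-2.5, -1.6, 7.2]
opening: 0.3
grip_force: 60.3
```

Request:
send_rows(
  rows=[
    {"wx":0,"wy":0,"wz":0,"tx":0,"ty":0,"tz":0,"jaw":0.055},
    {"wx":0,"wy":0,"wz":0,"tx":0,"ty":0,"tz":0,"jaw":0.055},
    {"wx":0,"wy":0,"wz":0,"tx":0,"ty":0,"tz":0,"jaw":0.055},
    {"wx":0,"wy":0,"wz":0,"tx":0,"ty":0,"tz":0,"jaw":0.055},
    {"wx":0,"wy":0,"wz":0,"tx":0,"ty":0,"tz":0,"jaw":0.055},
    {"wx":0,"wy":0,"wz":0,"tx":0,"ty":0,"tz":-0.02,"jaw":0.055},
    {"wx":0,"wy":0,"wz":0,"tx":0,"ty":0,"tz":-0.03,"jaw":0.055},
    {"wx":0,"wy":0,"wz":0,"tx":0,"ty":0,"tz":-0.03,"jaw":0.055},
    {"wx":0,"wy":0,"wz":0,"tx":0,"ty":0,"tz":-0.03,"jaw":0.055},
    {"wx":0,"wy":0,"wz":0,"tx":0,"ty":0,"tz":-0.03,"jaw":0.055},
  ],
)

```text
clock: 29.8
tcp_pos: [0.5917, 0.2831, 0.2053]
tool_rot: [0.707, 0.707, -0.0, -0.0]
wrist_force: [0.4, 0.8, 0.6]
opening: 0.644
grip_force: 0.0
```

Request:
send_rows(
  rows=[
    {"wx":0,"wy":0,"wz":0,"tx":-0.04,"ty":-0.01,"tz":0,"jaw":0.055},
    {"wx":0,"wy":0,"wz":0,"tx":-0.04,"ty":-0.01,"tz":0,"jaw":0.055},
    {"wx":0,"wy":0,"wz":0,"tx":-0.04,"ty":-0.01,"tz":0,"jaw":0.055},
    {"wx":0,"wy":0,"wz":0,"tx":-0.04,"ty":-0.01,"tz":0,"jaw":0.055},
    {"wx":0,"wy":0,"wz":0,"tx":-0.04,"ty":-0.01,"tz":0,"jaw":0.055},
    {"wx":0,"wy":0,"wz":0,"tx":-0.04,"ty":0,"tz":0,"jaw":0.055},
    {"wx":0,"wy":0,"wz":0,"tx":-0.04,"ty":0,"tz":0,"jaw":0.055},
    {"wx":0,"wy":0,"wz":0,"tx":-0.04,"ty":0,"tz":0,"jaw":0.055},
    {"wx":0,"wy":0,"wz":0,"tx":-0.04,"ty":0,"tz":0,"jaw":0.055},
    {"wx":0,"wy":0,"wz":0,"tx":-0.04,"ty":0,"tz":0,"jaw":0.055},
    {"wx":0,"wy":0,"wz":0,"tx":0,"ty":0,"tz":0,"jaw":0.055},
    {"wx":0,"wy":0,"wz":0,"tx":0,"ty":0,"tz":0,"jaw":0.055},
  ],
)

```text
clock: 31.0
tcp_pos: [0.5417, -0.1175, 0.2041]
tool_rot: [0.708, 0.706, 0.0, -0.0]
wrist_force: [0.6, 0.0, -0.1]
opening: 0.641
grip_force: 0.0
```

Run:
```python
from h import *
ims=[]
for n,k,o,w,h in (('top',4,(165,145),135,75),('side',2,(200,190),130,150)):
    snap(n,n+'7'); a=cv2.imread('pics/%s7.png'%n); o=np.array(o)
    a=cv2.resize(a[o[1]:o[1]+h,o[0]:o[0]+w],None,fx=k,fy=k)
    for c in [(.5505,.1075),(.5645,.1675),(.579,.2265),(.592,.2835)]: disc(a,n,c,.011,.105,k,o,(0,0,0))
    ims.append(a)
cv2.imwrite('pics/c7.png',np.hstack(ims))
```

```text
(no output)
```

View pics/c7.png

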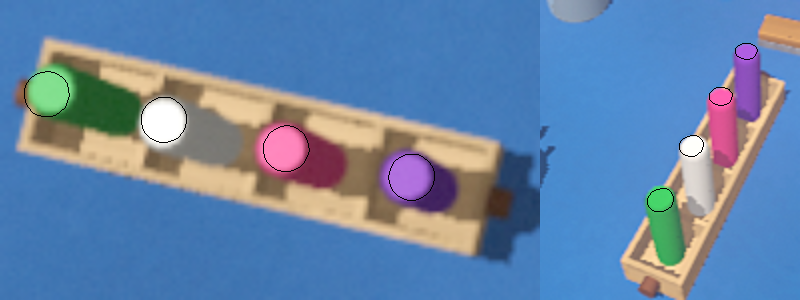

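All four sticks stand upright in their pockets. From left to right they are green, white, pink and violet, each top on its marker.

```bash
python3 -c "
from workcell import ctrl
print(ctrl.sign_off())"
```

```text
the job is handed in; nothing more can be done
None
```

All four chalk sticks now stand upright and released in the rack in reverse order (green, white, pink, violet from left to right); I handed the job in at about 31 s and got no verdict back.

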